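Put a card case away through the sprung flap of the game bin

TASK

Put the red card case away in the game bin: pull it up out of the rack by its narrow ends, stand it upright on the aluminium tray and let go, then take it again by its broad faces so that it fits between the cheeks of the bin's slot. Push the sprung orange flap down with the case and keep hold of it until about half of the case is past the flap, then let it drop in, so that it lies inside and the flap springs shut. Leave the other cases, the dice, the cup and the two checkers where they are.

Things in the scene. Friction and masses are not known exactly. Their poses are not given: they have to be found in the camera images.
- case_red: The red card case, a closed upright box 24 thick (own x) by 60 wide (own y) by 92 tall (z), about 0.16 kg. Origin: centre of its underside. At the start it stands in one of the three bays of the rack. This is the one to put away.
- case_red_center (a point): Centre of the red case, 46 above its underside.
- case_green: The green card case, a closed upright box 24 thick (own x) by 60 wide (own y) by 92 tall (z), about 0.16 kg. Origin: centre of its underside. At the start it stands in one of the three bays of the rack. Bystander.
- case_yellow: The yellow card case, a closed upright box 24 thick (own x) by 60 wide (own y) by 92 tall (z), about 0.16 kg. Origin: centre of its underside. At the start it stands in one of the three bays of the rack. Bystander.
- rack: Fixed wooden rack, left or right. Origin: centre of its underside. Base 128 (own x) by 100 (y), 6 thick, carries the cases. Four upright plates, 10 thick in x, 40 wide in y, tops at 102, make three bays 28 wide at x = -38, 0, +38. They hide the broad faces; the narrow ends stick out about 10 at +y and -y, to grip across the 60 width. Lift a case straight up by 100 or more.
- tray: Fixed shallow aluminium tray, 220 (own x) by 160 (own y), rim 12 high, walls and floor 3 thick. Origin: centre of its underside. The two dice lie in its own +x part (x about 85); the rest is free.
- bin: Fixed game bin, clear walls, 120 (own x) by 110 (y) by 155 high, left or right. Origin: centre of its underside. White top with a slot, x -35 to 9, y -37 to 37, shut by the orange flap. Inside 147 deep. Grey cheeks 42 high, 8 thick, at the slot's y ends (x -45 to 19): a case goes in with its 60 width along the bin's y, held by its broad faces; the x sides are open for fingers.
- bin_mouth (a point): Point on the plane of the bin's top (155 high) where the centre of the case should pass: 17 from the slot's -x lip, midway in y. Axes as the bin's. A case centred here has 5 free to the -x lip, 15 to the hinge side and 7 at each end.
- flap (a joint): Orange flap, hinged on the slot's +x edge, 44 long. 0 = shut; grows (rad) as its -x edge swings down into the bin, stop 1.45. A spring shuts it: torque 0.010 N m shut, 0.022 at 1.2 (0.3 to 1 N to push down). It stands at about 1.2 against a half-inserted case; let go, the case slides past it by its own weight and the flap springs shut.
- die_a: White die, 16 cube, loose on the tray. Origin: centre of its underside. Bystander.
- die_b: White die, 16 cube, loose on the tray. Origin: centre of its underside. Bystander.
- cup: Cobalt ceramic espresso cup, rim radius 31, 58 high, handle to its own +y. Loose, beyond the tray. Origin: centre of its underside. Bystander.
- checker_dark: Dark wooden checker, disc 36 across, 9 high, lying flat. Bystander.
- checker_light: Pale wooden checker, disc 36 across, 9 high, lying flat. Bystander.
Things that resemble listed ones, but are neither listed nor needed, are in the scene too. Leave any purple look-alike of the bin alone.

How it is judged (in metres and radians):
On the way, in this order (a step that is already met when the one before it is completed fails the run):
1. the red case stands upright on the tray, let go (x of case_red in the frame of tray between -0.107 and 0.107 m and y of case_red in the frame of tray between -0.077 and 0.077 m and z of case_red in the frame of tray below 0.008 m and angle between case_red's own z axis and vertical below 0.1 rad and contact force between the fingers and case_red below 0.05 N and linear speed of case_red below 0.02 m/s), for 0.2 s.
2. the case, still gripped, holds the flap open with its underside at least 40 mm below the bin's top (value of joint flap above 0.8 rad and contact force between the fingers and case_red above 1 N and z of case_red in the frame of bin_mouth below -0.04 m and x of case_red in the frame of bin between -0.04 and 0.02 m and y of case_red in the frame of bin between -0.04 and 0.04 m), for 0.1 s.
At the end, for the whole second after the job is handed in: The red case lies at rest wholly inside the bin (its centre within the bin's walls and less than 85 mm above its underside) and the flap is shut again (joint below 0.1 rad) (x of case_red_center in the frame of bin between -0.06 and 0.06 m and y of case_red_center in the frame of bin between -0.055 and 0.055 m and z of case_red_center in the frame of bin between 0 and 0.085 m and value of joint flap below 0.1 rad and linear speed of case_red below 0.03 m/s); the robot touches nothing.
It fails at once if the green or yellow case moved more than 20 mm (distance of any of case_green, case_yellow from where it was at the start of the episode above 0.02 m).
It fails at once if a die, the cup or a checker moved more than 20 mm (distance of any of die_a, die_b, cup, checker_dark, checker_light from where it was at the start of the episode above 0.02 m).
It also fails if it takes over 64 s, if anything falls off the work surface, if the arm or the gripper's body presses on something with over 40 N, if the wrist force passes 120 N, or if a joint passes its speed limit or range.

ROBOT

A 6-joint arm with a two-finger parallel gripper is mounted at the origin on the work surface. World frame = base frame: x ahead of the robot, y to its left, z up, the work surface at z = 0. Lengths are in mm, angles in rad, forces in N, time in s.
With the tool pointing down it reaches from about 350 to 775 mm from the base axis. Payload 7.3 kg.
Tool frame: the origin (TCP) lies at the very end of the fingers, on their centre line; the grasp point (between the pads) lies 19 mm behind it; z points along the fingers, y is the line along which they close (so a half turn about z gives the same grasp; the last joint's range is limited). The gripper opens to 92 mm and grips with 3 to 60 N. Pads are 19 mm wide; open, the fingers measure 130 mm over their backs; the gripper's body (75 mm by 190 mm) begins 47 mm behind the grasp point.
Start: joints at [-1.41, 0.342, 1.524, -0, 1.275, -0.146], TCP at [158.578, -500.5, 202.941] pointing down, gripper open.
Joint ranges: [-2.53, 2.53], [-0.77, 2.02], [0.04, 2.7], [-1, 4.14], [0.28, 2.66], [-3.11, 3.11]. Speed limits (rad/s): [2.57, 2.57, 3.14, 3.14, 3.14, 3.14].

INTERFACE

Orientations are given as a rotation vector (axis times angle).
In Python, from rig import state, viewer, job gives the robot as it stands.
- The arm moves only by the tool servo_tool, never from a script. Its argument "deltas" is a list that holds one entry, the list of rows, each a list of 4 numbers: the shift along the tool's x, y, z in cm, then the turn about the tool's z in degrees. In form: [[[x, y, z, turn], ...]]. A call has exactly 5 rows; each row shifts and turns the commanded pose from where the row before left it, along the tool's axes as they then stand; what a row does not reach is not made up. A row lasts 1/12 s, in which the tool goes at most 41.7 mm and 7.16 degrees, less where a joint would pass 70% of its speed; a pose out of reach is approached as far as the arm can. A call with a gripper value outside its range is refused whole. "fingers" is the gripper's target within -1 to 1 (shut at 1, half-way at 0, fully open at -1), set as the call begins (left out, the last holds). The fingers move at their own pace and stop on an object; "force" is the grip in N (left out, the last holds). Time passes only in rows, so rows that do not move let the fingers close, or fill a call up. It gives the time, the measured TCP pose, the force, the opening and the grip force at its end, in the units of the state.
- state(): the state, without advancing time (a new reading comes with each control period).
- viewer.read_camera(name): name is "side" or "top" or "wrist"; returns the picture (480x640x3 uint8, red, green, blue); there is no depth.
- viewer.get_calibration(name): a dict with "fovy" (degrees; the focal length in pixels is half the picture's height over the tangent of half this angle, whatever the lens; pixels are square), "cx", "cy" (the principal point, pixels), "R" (3x3) and "t" (3): a world point X has camera coordinates R X + t. Camera axes: x right, y down, z forward; pixel columns grow to the right and rows downward; lengths in mm; the calibration is good to about 2 mm. The wrist camera is an equidistant fisheye: a pixel r from the principal point sees the ray r / f radians off the axis. A picture is of the moment at which its call begins: read the wrist's pose just before it. get_calibration takes no time and is no camera call; for the wrist camera it gives the pose at the moment of the call.
- job.sign_off(): hands the job in; it is judged then, once.
The state is a dict: "time_s": time; "qpos": joint angles; "dq": joint speeds; "joint_efforts": joint torques, N m; "tool_pos": TCP position; "tool_rot": TCP orientation; "wrist_force": force on the tool from outside, world axes, zero at the start; "wrist_torque": the same for the moment, N m; "finger_gap": opening from 0.0 (shut) to 1.0 (fully open); "finger_force": force on a finger pad.
Only numpy, scipy, OpenCV 4.12 (cv2) and the standard library are available. Lean on these libraries where they do the work, as an engineer would, in place of code of your own. Each camera call takes 0.05 s, during which the arm holds its last target. There are 200 camera calls.

## Working session

There is one attempt and no reset: what is moved stays moved. The work goes in short steps, Python scripts to look and compute and a tool call to move; the robot and the scene stay as the last step left them, time stands still between calls to the robot, and variables do not carry over. Pictures are saved under pics/ and viewed, at most 10 in all, crops included, and the job is handed in when it is done.

Besides the shell and the picture viewer there is one more tool, called after "Request:" by a JSON object that holds its "api" and its "payload". servo_tool: Moves the arm, as the interface text tells. Its arguments: {"type":"object","properties":{"deltas":{"type":"array","items":{"type":"array","items":{"type":"array","items":{"type":"number"}}}},"fingers":{"type":"number"},"force":{"type":"number"}},"required":["deltas"]}

```bash
mkdir -p pics; ls
python3 - <<'E'
from rig import state, viewer
import cv2,json
s=state();print(s)
for n in("side","top"):
    cv2.imwrite(f"pics/{n}0.png",viewer.read_camera(n)[:,:,::-1])
    c=viewer.get_calibration(n);print(n,c)
print(viewer.get_calibration("wrist"))
E
```

```text
pics
{'time_s': 0.0, 'qpos': array([-1.41000538e+00,  3.42680939e-01,  1.52501634e+00,  4.23908951e-05,
        1.27538657e+00, -1.46011308e-01]), 'dq': array([-6.21453519e-04,  7.55171917e-04, -1.01313691e-03, -1.96534272e-06,
        1.12865428e-03, -7.34634078e-04]), 'joint_efforts': array([-1.05420484e-03, -4.31246889e+01, -2.44221032e+01,  7.18700350e-02,
        5.59714402e-02, -9.08554171e-05]), 'tool_pos': array([ 158.51443239, -500.03986327,  202.26690709]), 'tool_rot': array([-3.10323027e+00, -4.79788893e-01, -4.63553167e-05]), 'wrist_force': array([-0.0825973 , -0.16532477,  0.18449083]), 'wrist_torque': array([ 0.0268664 , -0.02509314,  0.00606969]), 'finger_force': 0.0, 'finger_gap': 0.9997026641973777}
side {'fovy': 44.98032322903924, 'cx': 327.7725327757785, 'cy': 241.70172889428662, 'R': array([[-0.98346237, -0.18035386,  0.01656071],
       [-0.13550151,  0.67203538, -0.72801634],
       [ 0.12017118, -0.71822067, -0.68535973]]), 't': array([627.95274451, 179.7803082 , 988.31125434])}
top {'fovy': 45.386321523831235, 'cx': 313.5793507964202, 'cy': 249.32599029998906, 'R': array([[ 0.01961043, -0.99978884,  0.00614057],
       [-0.98017181, -0.02043617, -0.19709283],
       [ 0.1971767 , -0.00215374, -0.9803656 ]]), 't': array([  -9.52160127,  629.73452181, 1073.6589704 ])}
{'fovy': 65.70646984690485, 'cx': 317.00622273864536, 'cy': 242.56667980621108, 'R': array([[ 0.30158056, -0.95343671, -0.00275822],
       [-0.91735338, -0.29095303,  0.27167832],
       [-0.2598306 , -0.07940264, -0.96238417]]), 't': array([-523.36916737,  -33.6903728 ,  391.88333481])}
```

View pics/top0.png

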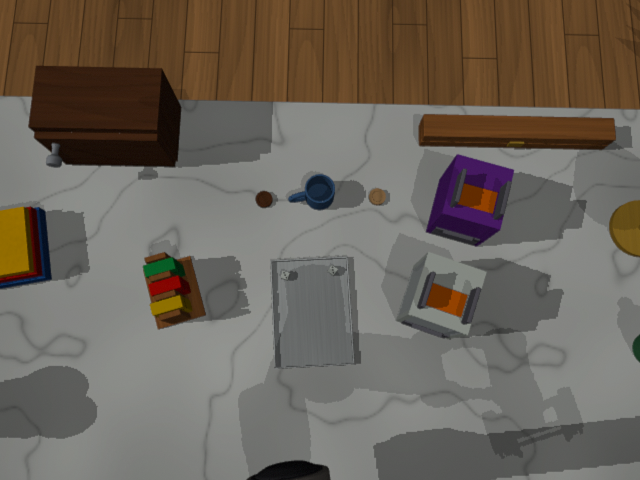

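View pics/side0.png

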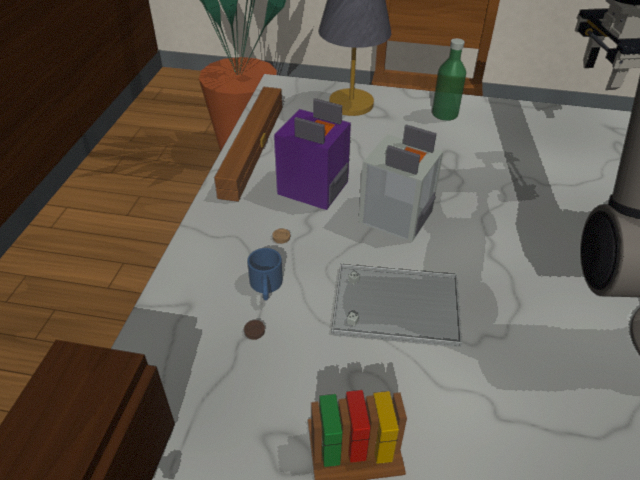

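The top view shows the rack at (172,290), with green at (162,268), red at (168,286) and yellow at (168,305). The tray is at (314,312), with the dice at its far end. There are two bins: white/clear at (445,300) and purple at (472,200). The purple one is the look-alike, so the clear one is the target. For red, the case in the rack at (168,286) fits; the book stack at (20,245) does not. I'll confirm both in enlarged crops.

Run:
```python
import cv2,numpy as np
t=cv2.imread("pics/top0.png")
a=cv2.resize(t[245:335,135:215],None,fx=5,fy=5,interpolation=cv2.INTER_CUBIC)
b=cv2.resize(t[245:345,390:490],None,fx=4,fy=4,interpolation=cv2.INTER_CUBIC)
o=np.zeros((450,800,3),np.uint8);o[:450,:400]=a;o[:400,400:]=b
cv2.imwrite("pics/crop1.png",o)
```

```text
(no output)
```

View pics/crop1.png

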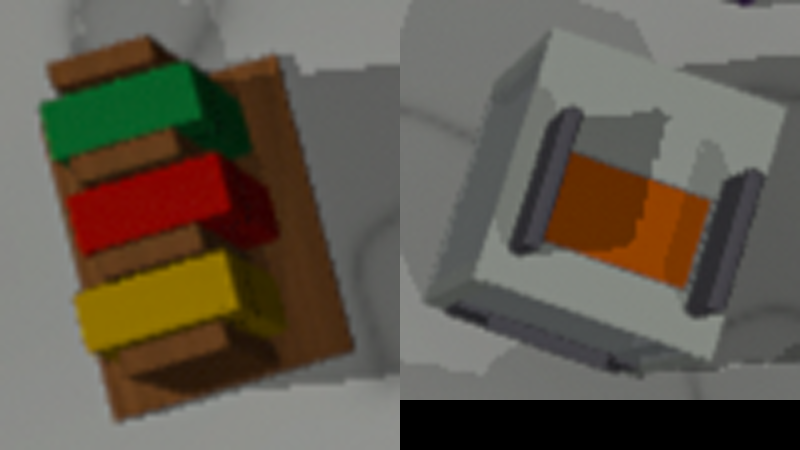

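Left crop: red is the middle case. Its top corners are about (67,197), (218,153), (233,207) and (85,254). Right crop: the bin top corners are (552,30), (785,107), (712,360) and (475,275). The flap runs (572,152)–(710,198)–(685,290)–(550,243) and is shifted toward the near side, so bin −x faces the robot.

```bash
cat > h.py <<'E'
import numpy as np
from rig import state, viewer
def ray(c,p,fish=False):
    f=240/np.tan(np.radians(c["fovy"]/2)); d=np.array([p[0]-c["cx"],p[1]-c["cy"]],float)
    if fish:
        r=np.hypot(*d); v=np.r_[d/r*np.sin(r/f),np.cos(r/f)] if r>0 else np.array([0,0,1.])
    else: v=np.r_[d/f,1]
    R=np.array(c["R"]); return -R.T@np.array(c["t"]),R.T@v
def at(c,p,z,fish=False):
    o,d=ray(c,p,fish); return o+d*(z-o[2])/d[2]
def proj(c,X,fish=False):
    f=240/np.tan(np.radians(c["fovy"]/2)); v=np.array(c["R"])@np.array(X,float)+c["t"]
    if fish:
        th=np.arctan2(np.hypot(v[0],v[1]),v[2]);k=f*th/np.hypot(v[0],v[1]); return np.array([c["cx"]+k*v[0],c["cy"]+k*v[1]])
    return np.array([c["cx"]+f*v[0]/v[2],c["cy"]+f*v[1]/v[2]])
E
python3 - <<'E'
from h import *
np.set_printoptions(precision=1,suppress=True)
c=viewer.get_calibration("top")
def crop(pts,s,ox,oy,z): return np.array([at(c,((x+.5)/s-.5+ox,(y+.5)/s-.5+oy),z)[:2] for x,y in pts])
def rep(n,P):
    e=np.roll(P,-1,0)-P
    print(n,P.tolist() and P.round(1).tolist(),"centre",P.mean(0),"len",np.linalg.norm(e,axis=1),"ang",np.degrees(np.arctan2(e[:,1],e[:,0])))
rep("red",crop([(67,197),(218,153),(233,207),(85,254)],5,135,245,98))
rep("green",crop([(41,105),(190,64),(205,115),(54,161)],5,135,245,98))
rep("yel",crop([(76,297),(225,252),(240,307),(92,352)],5,135,245,98))
rep("bin",crop([(152,30),(385,107),(312,360),(75,275)],4,390,245,155))
rep("flap",crop([(172,152),(310,198),(285,290),(150,243)],4,390,245,155))
rep("tray",np.array([at(c,p,12)[:2] for p in[(272,260),(352,257),(357,364),(276,367)]]))
rep("dice",np.array([at(c,p,11)[:2] for p in[(286,274),(334,269)]]))
rep("cup",np.array([at(c,p,58)[:2] for p in[(320,189),(292,198)]]))
print(viewer.get_calibration("wrist")["R"], state()["tool_pos"])
w=viewer.get_calibration("wrist");print("cam pos",-np.array(w["R"]).T@w["t"])
E
```

```text
red [[549.3, 315.0], [567.3, 259.1], [546.8, 252.1], [527.8, 306.6]] centre [547.8 283.2] len [58.7 21.7 57.7 23.1] ang [ -72.2 -161.1  109.2   21.4]
green [[584.3, 327.6], [601.4, 272.0], [581.8, 265.0], [562.9, 321.0]] centre [582.6 296.4] len [58.1 20.8 59.  22.4] ang [ -73.  -160.2  108.6   17.1]
yel [[511.6, 308.7], [529.7, 254.0], [509.1, 247.0], [491.1, 301.2]] centre [510.4 277.7] len [57.7 21.7 57.1 21.8] ang [ -71.7 -161.3  108.3   20.2]
bin [[610.4, -203.8], [577.1, -308.4], [463.3, -271.6], [498.6, -167.4]] centre [ 537.3 -237.8] len [109.7 119.6 110.1 117.5] ang [-107.6  162.1   71.3  -18.1]
flap [[554.7, -211.7], [535.2, -273.1], [493.9, -260.6], [513.5, -201.0]] centre [ 524.3 -236.6] len [64.4 43.1 62.8 42.5] ang [-107.6  163.2   71.7  -14.6]
tray [[615.8, 88.4], [625.5, -76.6], [409.0, -87.9], [399.9, 73.1]] centre [512.5  -0.7] len [165.2 216.8 161.2 216.4] ang [ -86.6 -177.    93.2    4. ]
dice [[587.3, 58.7], [599.8, -39.7]] centre [593.6   9.5] len [99.2 99.2] ang [-82.8  97.2]
cup [[756.0, -7.4], [735.8, 49.0]] centre [745.9  20.8] len [59.9 59.9] ang [109.7 -70.3]
[[ 0.3 -1.  -0. ]
 [-0.9 -0.3  0.3]
 [-0.3 -0.1 -1. ]] [ 158.5 -500.1  202.3]
cam pos [ 228.8 -477.7  384.9]
```

Sizes check out: the case tops measure about 58×22 against 60×24, and the bin top 110×119. The red centre is (547.8, 283.2), with the case x axis at about 18°. The bin centre is (537, −238) with its x axis at about −18°, which puts the mouth near (520, −232). The tool heading is already 17.6°, so I'll traverse to above the red case.

Request:
{"api": "servo_tool", "payload": {"deltas": [[[2.4,-2.5,-0.2,0],[2.4,-2.5,-0.2,0],[2.4,-2.5,-0.2,0],[2.4,-2.5,-0.2,0],[2.4,-2.5,-0.2,0]]], "fingers": -1, "force": 30}}

```text
time_s: 0.52
tool_pos: [235.4, -343.3, 212.6]
tool_rot: [-3.104, -0.479, 0.0]
wrist_force: [1.0, -0.9, 0.2]
finger_gap: 1.002
finger_force: 0.0
```

Request:
{"api": "servo_tool", "payload": {"deltas": [[[2.4,-2.5,0,0],[2.4,-2.5,0,0],[2.4,-2.5,0,0],[2.4,-2.5,0,0],[2.4,-2.5,0,0]]]}}

```text
time_s: 0.93
tool_pos: [312.0, -188.0, 212.8]
tool_rot: [-3.105, -0.479, 0.0]
wrist_force: [0.1, -0.1, 0.4]
finger_gap: 1.0
finger_force: 0.0
```

Request:
{"api": "servo_tool", "payload": {"deltas": [[[2.4,-2.5,0,0],[2.4,-2.5,0,0],[2.4,-2.5,0,0],[2.4,-2.5,0,0],[2.4,-2.5,0,0]]]}}

```text
time_s: 1.35
tool_pos: [388.7, -32.5, 212.8]
tool_rot: [3.105, 0.48, -0.0]
wrist_force: [1.1, -1.0, -0.1]
finger_gap: 1.001
finger_force: 0.0
```

Request:
{"api": "servo_tool", "payload": {"deltas": [[[2.4,-2.5,0,0],[2.4,-2.5,0,0],[2.4,-2.5,0,0],[2.4,-2.5,0,0],[2.4,-2.5,0,0]]]}}

```text
time_s: 1.77
tool_pos: [465.3, 123.0, 212.6]
tool_rot: [3.104, 0.481, -0.001]
wrist_force: [0.4, -0.9, 0.0]
finger_gap: 0.998
finger_force: 0.0
```

Request:
{"api": "servo_tool", "payload": {"deltas": [[[2.4,-2.5,0,0],[2.4,-2.5,0,0],[2.4,-2.5,0,0],[2.4,-2.5,0,0],[0,0,0,0]]]}}

```text
time_s: 2.18
tool_pos: [527.7, 250.2, 211.5]
tool_rot: [-3.102, -0.485, 0.0]
wrist_force: [-1.3, -0.9, -0.4]
finger_gap: 0.999
finger_force: 0.0
```

```bash
cat >> h.py <<'E'
def delta(target,head):
    s=state(); from scipy.spatial.transform import Rotation as Q
    R=Q.from_rotvec(s["tool_rot"]).as_matrix(); h=np.degrees(np.arctan2(R[1,0],R[0,0]))
    print("tcp",s["tool_pos"].round(1),"head",round(h,2),"q6",s["qpos"][5].round(2),"delta cm",(R.T@(np.array(target)-s["tool_pos"])/10).round(2),"turn",round(h-head,2),"t",s["time_s"])
E
python3 - <<'E'
from h import *
import cv2
c=viewer.get_calibration("wrist"); im=viewer.read_camera("wrist")[:,:,::-1].copy()
cv2.imwrite("pics/w1.png",im)
delta([547.8,283.2,212],18.2)
for s in(-12,12):
  for u in(-30,30):
    a=np.radians(18.2);p=[547.8+s*np.cos(a)-u*np.sin(a),283.2+s*np.sin(a)+u*np.cos(a),98]
    print(proj(c,p,True).round(1))
E
```

```text
tcp [526.7 247.9 211.4] head 17.76 q6 1.57 delta cm [ 3.09 -2.72 -0.06] turn -0.44 t 2.2333
[324.3 210.2]
[250.9 211.1]
[324.1 180.8]
[249.7 182. ]
```

View pics/w1.png

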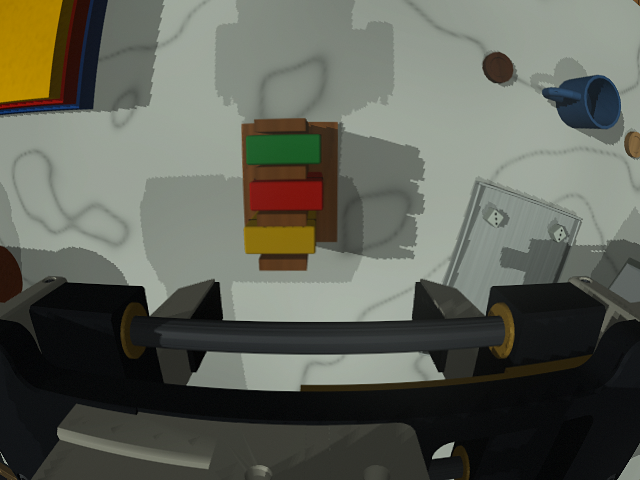

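The wrist view shows the red case at columns 250–323, rows 180–211, which matches the prediction (250–324, 181–211). I'll go over it and down to tip z≈50.

Request:
{"api": "servo_tool", "payload": {"deltas": [[[1.55,-1.35,0,-0.4],[1.55,-1.35,0,0],[0,0,2,0],[0,0,2.5,0],[0,0,2.5,0]]]}}

```text
time_s: 2.65
tool_pos: [547.7, 280.0, 142.2]
tool_rot: [3.103, 0.49, 0.001]
wrist_force: [-0.3, 0.5, 0.6]
finger_gap: 1.002
finger_force: 0.0
```

Request:
{"api": "servo_tool", "payload": {"deltas": [[[0,0,2.5,0],[0,0,2.5,0],[0,0,2.2,0],[0,0,1.9,0],[0,0,0,0]]]}}

```text
time_s: 3.07
tool_pos: [544.7, 278.5, 47.7]
tool_rot: [3.101, 0.489, -0.013]
wrist_force: [-1.5, -1.5, -1.0]
finger_gap: 0.999
finger_force: 0.0
```

Request:
{"api": "servo_tool", "payload": {"deltas": [[[0,0,0,0],[0,0,0,0],[0,0,0,0],[0,0,0,0],[0,0,0,0]]], "fingers": 1, "force": 25}}

```text
time_s: 3.48
tool_pos: [548.3, 280.9, 53.1]
tool_rot: [-3.102, -0.491, -0.003]
wrist_force: [-1.1, 1.3, 1.6]
finger_gap: 0.687
finger_force: 0.8
```

Request:
{"api": "servo_tool", "payload": {"deltas": [[[0,0,0,0],[0,0,0,0],[0,0,0,0],[0,0,0,0],[0,0,0,0]]]}}

```text
time_s: 3.9
tool_pos: [548.3, 281.1, 52.9]
tool_rot: [-3.103, -0.491, -0.003]
wrist_force: [0.0, 1.2, 5.8]
finger_gap: 0.654
finger_force: 24.9
```

Gripped: 0.654 × 92 = 60 mm at 25 N. Lifting straight up.

Request:
{"api": "servo_tool", "payload": {"deltas": [[[0,0,-1,0],[0,0,-2,0],[0,0,-2.5,0],[0,0,-2.5,0],[0,0,-2.5,0]]]}}

```text
time_s: 4.32
tool_pos: [547.2, 280.2, 157.9]
tool_rot: [3.102, 0.491, -0.002]
wrist_force: [1.3, -0.1, -1.7]
finger_gap: 0.656
finger_force: 24.9
```

Request:
{"api": "servo_tool", "payload": {"deltas": [[[0,0,-2.5,0],[0,0,-1.5,0],[0,0,0,0],[0,0,0,0],[0,0,0,0]]]}}

```text
time_s: 4.73
tool_pos: [546.9, 280.2, 195.3]
tool_rot: [3.102, 0.491, -0.005]
wrist_force: [-0.0, -0.4, -1.7]
finger_gap: 0.655
finger_force: 24.9
```

Run:
```python
from h import *
delta([480,0,197],-18)
print(state()["finger_gap"],state()["wrist_force"])
```

```text
tcp [546.9 280.2 195.3] head 17.97 q6 1.61 delta cm [-15.01  24.59  -0.12] turn 35.97 t 4.7333
0.6546029371672326 [-0.01742457 -0.4133308  -1.74293043]
```

Request:
{"api": "servo_tool", "payload": {"deltas": [[[-1.5,2.46,0,0],[-1.5,2.46,0,0],[-1.5,2.46,0,0],[-1.5,2.46,0,0],[-1.5,2.46,0,0]]]}}

```text
time_s: 5.15
tool_pos: [512.8, 139.1, 194.9]
tool_rot: [3.103, 0.491, -0.006]
wrist_force: [0.2, -0.3, -1.1]
finger_gap: 0.657
finger_force: 24.9
```

Request:
{"api": "servo_tool", "payload": {"deltas": [[[-1.5,2.46,0,0],[-1.5,2.46,0,0],[-1.5,2.46,0,0],[-1.5,2.46,0,0],[-1.5,2.46,0,6]]]}}

```text
time_s: 5.57
tool_pos: [479.4, -0.8, 195.2]
tool_rot: [-3.124, -0.329, 0.005]
wrist_force: [0.7, -0.3, -1.5]
finger_gap: 0.654
finger_force: 24.9
```

Request:
{"api": "servo_tool", "payload": {"deltas": [[[0,0,1,6],[0,0,2,6],[0,0,2,6],[0,0,2,6],[0,0,2,6]]]}}

```text
time_s: 5.98
tool_pos: [479.7, 0.3, 104.6]
tool_rot: [3.101, -0.501, -0.005]
wrist_force: [-0.2, 0.5, -0.7]
finger_gap: 0.654
finger_force: 24.9
```

Request:
{"api": "servo_tool", "payload": {"deltas": [[[0,0,1.5,0],[0,0,1,0],[0,0,0,0],[0,0,0,0],[0,0,0,0]]]}}

```text
time_s: 6.4
tool_pos: [480.9, 0.3, 81.9]
tool_rot: [3.103, -0.492, -0.001]
wrist_force: [0.2, 0.2, -1.5]
finger_gap: 0.656
finger_force: 24.9
```

Run:
```python
from h import *
import cv2
delta([480,0,50],-18)
c=viewer.get_calibration("side");im=viewer.read_camera("side")[:,:,::-1]
p=proj(c,[480,0,40]).astype(int);print(p)
cv2.imwrite("pics/s1.png",cv2.resize(im[p[1]-110:p[1]+90,p[0]-120:p[0]+120],None,fx=3,fy=3,interpolation=cv2.INTER_CUBIC)[:600,:800])
```

```text
tcp [4.809e+02 3.000e-01 8.190e+01] head -18.02 q6 1.73 delta cm [-0.08  0.06  3.19] turn -0.02 t 6.4
[416 290]
```

View pics/s1.png

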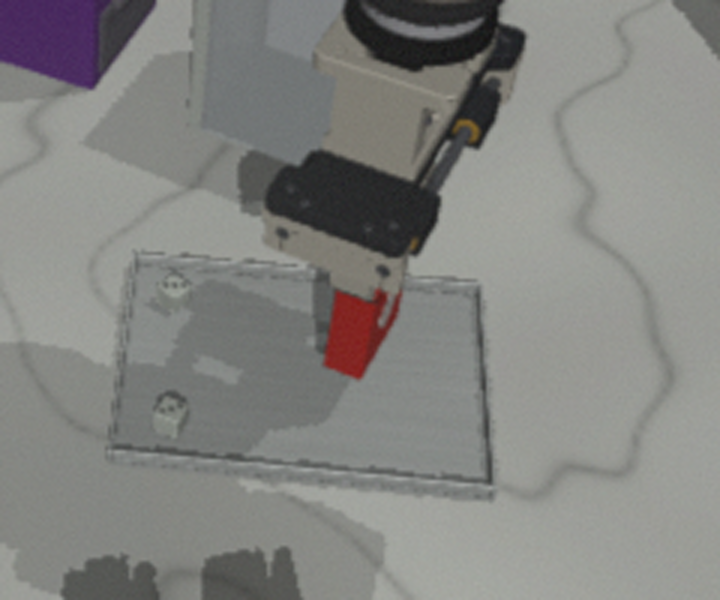

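The case hangs upright above the middle of the tray at crop (355,330), well clear of the dice at (172,285) and (172,412). Lowering it gently to contact.

Request:
{"api": "servo_tool", "payload": {"deltas": [[[0,0,0.8,0],[0,0,0.8,0],[0,0,0.8,0],[0,0,0.4,0],[0,0,0,0]]]}}

```text
time_s: 6.87
tool_pos: [480.1, 0.5, 52.6]
tool_rot: [3.103, -0.492, -0.004]
wrist_force: [0.3, 0.8, -1.9]
finger_gap: 0.655
finger_force: 24.9
```

Request:
{"api": "servo_tool", "payload": {"deltas": [[[0,0,0.1,0],[0,0,0.1,0],[0,0,0.1,0],[0,0,0,0],[0,0,0,0]]]}}

```text
time_s: 7.28
tool_pos: [481.1, 0.3, 51.0]
tool_rot: [3.103, -0.492, 0.0]
wrist_force: [0.3, -0.2, -2.6]
finger_gap: 0.656
finger_force: 24.9
```

Request:
{"api": "servo_tool", "payload": {"deltas": [[[0,0,0.1,0],[0,0,0,0],[0,0,0,0],[0,0,0,0],[0,0,0,0]]]}}

```text
time_s: 7.7
tool_pos: [481.1, 0.3, 50.0]
tool_rot: [3.103, -0.492, 0.0]
wrist_force: [-0.1, 0.1, -1.5]
finger_gap: 0.657
finger_force: 24.9
```

Request:
{"api": "servo_tool", "payload": {"deltas": [[[0,0,0.1,0],[0,0,0,0],[0,0,0,0],[0,0,0,0],[0,0,0,0]]]}}

```text
time_s: 8.12
tool_pos: [481.7, 0.3, 49.8]
tool_rot: [3.103, -0.492, 0.003]
wrist_force: [-1.3, 0.2, 6.9]
finger_gap: 0.653
finger_force: 24.9
```

Contact at z≈50. Opening.

Request:
{"api": "servo_tool", "payload": {"deltas": [[[0,0,0,0],[0,0,0,0],[0,0,0,0],[0,0,0,0],[0,0,0,0]]], "fingers": -1}}

```text
time_s: 8.53
tool_pos: [480.9, 0.3, 48.8]
tool_rot: [3.103, -0.492, -0.0]
wrist_force: [0.4, -0.4, -0.2]
finger_gap: 0.965
finger_force: 0.0
```

Request:
{"api": "servo_tool", "payload": {"deltas": [[[0,0,0,0],[0,0,0,0],[0,0,0,0],[0,0,0,0],[0,0,0,0]]]}}

```text
time_s: 8.95
tool_pos: [481.0, 0.3, 48.9]
tool_rot: [3.103, -0.492, 0.0]
wrist_force: [-0.3, -0.7, -0.6]
finger_gap: 1.003
finger_force: 0.0
```

Request:
{"api": "servo_tool", "payload": {"deltas": [[[0,0,-1,0],[0,0,-2,0],[0,0,-2.5,0],[0,0,-2,0],[0,0,-1,0]]]}}

```text
time_s: 9.37
tool_pos: [482.1, 0.2, 136.4]
tool_rot: [3.103, -0.492, 0.006]
wrist_force: [0.7, 0.2, -0.0]
finger_gap: 1.001
finger_force: 0.0
```

Request:
{"api": "servo_tool", "payload": {"deltas": [[[0,0,-2,-7],[0,0,0,-7],[0,0,0,-7],[0,0,0,-7],[0,0,0,-7]]]}}

```text
time_s: 9.78
tool_pos: [480.9, 0.3, 154.0]
tool_rot: [3.106, 0.473, 0.0]
wrist_force: [0.5, -0.2, -0.8]
finger_gap: 1.0
finger_force: 0.0
```

Request:
{"api": "servo_tool", "payload": {"deltas": [[[0,0,0,-7],[0,0,0,-7],[0,0,0,-7],[0,0,0,-7],[0,0,0,-7]]]}}

```text
time_s: 10.2
tool_pos: [480.9, 0.3, 153.9]
tool_rot: [2.82, 1.385, -0.0]
wrist_force: [0.5, 0.1, -0.2]
finger_gap: 1.0
finger_force: 0.0
```

Request:
{"api": "servo_tool", "payload": {"deltas": [[[0,0,0,-7],[0,0,0,-7],[0,0,0,-6],[0,0,0,0],[0,0,0,0]]]}}

```text
time_s: 10.62
tool_pos: [481.0, 0.3, 153.9]
tool_rot: [2.545, 1.842, -0.0]
wrist_force: [-0.9, 0.5, 1.0]
finger_gap: 1.0
finger_force: 0.0
```

Run:
```python
from h import *
import cv2
delta([481,0.3,61],72)
c=viewer.get_calibration("side");im=viewer.read_camera("side")[:,:,::-1]
w=viewer.get_calibration("wrist");iw=viewer.read_camera("wrist")[:,:,::-1]
p=proj(c,[480,0,40]).astype(int)
a=cv2.resize(im[p[1]-80:p[1]+70,p[0]-100:p[0]+100],(400,300),interpolation=cv2.INTER_CUBIC)
q=proj(w,[481,0.3,95],True).astype(int);print(q)
x0=max(0,min(440,q[0]-100));y0=max(0,min(330,q[1]-75));print(x0,y0)
b=cv2.resize(iw[y0:y0+150,x0:x0+200],(800,600),interpolation=cv2.INTER_CUBIC)
cv2.imwrite("pics/m2.png",np.hstack([cv2.resize(a,(400,300)),cv2.resize(b,(400,300))]))
```

```text
tcp [4.810e+02 3.000e-01 1.539e+02] head 71.79 q6 0.16 delta cm [-0.    0.01  9.29] turn -0.21 t 10.6167
[317 251]
217 176
```

View pics/m2.png

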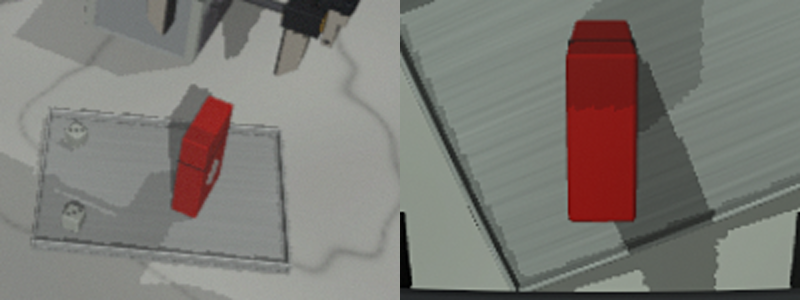

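The side crop shows the case standing upright and free on the tray. In the wrist crop it is parallel to the tool, with its top face spanning columns 568–635, rows 53–220. I'll compute its offset.

Run:
```python
from h import *
w=viewer.get_calibration("wrist")
P=np.array([at(w,(217+(x-400+.5)/2-.5,176+(y+.5)/2-.5),95,True) for x,y in[(568,53),(635,53),(635,220),(568,220)]])
print(P.round(1),P.mean(0)); m=P.mean(0)
delta([m[0],m[1],61],72)
```

```text
[[481.3  35.5  95. ]
 [502.2  28.6  95. ]
 [484.5 -27.7  95. ]
 [462.2 -20.3  95. ]] [482.54946176   4.01642605  95.        ]
tcp [4.810e+02 3.000e-01 1.539e+02] head 71.81 q6 0.16 delta cm [0.4  0.03 9.29] turn -0.19 t 10.7167
```

Request:
{"api": "servo_tool", "payload": {"deltas": [[[0.4,0,1,0],[0,0,2,0],[0,0,2,0],[0,0,2,0],[0,0,1.5,0]]]}}

```text
time_s: 11.13
tool_pos: [481.3, 4.5, 66.8]
tool_rot: [-2.542, -1.844, 0.002]
wrist_force: [-0.9, -0.2, -0.1]
finger_gap: 0.999
finger_force: 0.0
```

Request:
{"api": "servo_tool", "payload": {"deltas": [[[0,0,0.8,0],[0,0,0,0],[0,0,0,0],[0,0,0,0],[0,0,0,0]]]}}

```text
time_s: 11.55
tool_pos: [483.0, 4.0, 61.8]
tool_rot: [2.541, 1.845, 0.002]
wrist_force: [-0.2, -0.1, -0.1]
finger_gap: 1.0
finger_force: 0.0
```

Request:
{"api": "servo_tool", "payload": {"deltas": [[[0,0,0,0],[0,0,0,0],[0,0,0,0],[0,0,0,0],[0,0,0,0]]], "fingers": 1, "force": 25}}

```text
time_s: 11.97
tool_pos: [482.3, 4.1, 61.0]
tool_rot: [2.542, 1.846, 0.0]
wrist_force: [0.4, -0.1, -0.4]
finger_gap: 0.688
finger_force: 0.0
```

Request:
{"api": "servo_tool", "payload": {"deltas": [[[0,0,0,0],[0,0,0,0],[0,0,0,0],[0,0,0,0],[0,0,0,0]]]}}

```text
time_s: 12.38
tool_pos: [482.2, 4.1, 60.9]
tool_rot: [2.542, 1.846, -0.0]
wrist_force: [0.4, 0.2, -0.0]
finger_gap: 0.32
finger_force: 0.0
```

Request:
{"api": "servo_tool", "payload": {"deltas": [[[0,0,0,0],[0,0,0,0],[0,0,0,0],[0,0,0,0],[0,0,0,0]]]}}

```text
time_s: 12.8
tool_pos: [482.3, 4.1, 60.9]
tool_rot: [2.542, 1.846, -0.0]
wrist_force: [-0.9, 0.9, 0.5]
finger_gap: 0.256
finger_force: 25.0
```

Gripped at 24 mm. Lifting so the underside clears the cheeks (197).

Request:
{"api": "servo_tool", "payload": {"deltas": [[[0,0,-1,0],[0,0,-2,0],[0,0,-3,0],[0,0,-3,0],[0,0,-3,0]]]}}

```text
time_s: 13.22
tool_pos: [481.6, 4.2, 181.9]
tool_rot: [-2.541, -1.846, 0.002]
wrist_force: [0.4, -0.2, -1.9]
finger_gap: 0.257
finger_force: 25.0
```

Request:
{"api": "servo_tool", "payload": {"deltas": [[[0,0,-3,0],[0,0,-3,0],[0,0,-3,0],[0,0,-1.5,0],[0,0,0,0]]]}}

```text
time_s: 13.63
tool_pos: [483.7, 4.0, 289.4]
tool_rot: [2.538, 1.843, 0.008]
wrist_force: [0.6, -0.3, -1.0]
finger_gap: 0.258
finger_force: 25.0
```

Run:
```python
from h import *
delta([520.2,-232.2,285],72)
print(state()["finger_gap"])
```

```text
tcp [483.7   4.  289.4] head 71.98 q6 0.16 delta cm [-21.33  10.77   0.49] turn -0.02 t 13.6333
0.25798181201468534
```

Request:
{"api": "servo_tool", "payload": {"deltas": [[[-2.1,1.1,0,0],[-2.1,1.1,0,0],[-2.1,1.1,0,0],[-2.1,1.1,0,0],[-2.1,1.1,0,0]]]}}

```text
time_s: 14.05
tool_pos: [501.4, -113.5, 283.9]
tool_rot: [-2.54, -1.845, 0.003]
wrist_force: [0.1, 0.8, -2.7]
finger_gap: 0.26
finger_force: 25.0
```

Request:
{"api": "servo_tool", "payload": {"deltas": [[[-2.1,1.1,0,0],[-2.1,1.1,0,0],[-2.1,1.1,0,0],[-2.1,1.1,0,0],[-2.1,0.9,0,0]]]}}

```text
time_s: 14.47
tool_pos: [519.6, -229.9, 283.6]
tool_rot: [-2.54, -1.844, 0.002]
wrist_force: [-0.5, 0.0, -1.5]
finger_gap: 0.26
finger_force: 25.0
```

Request:
{"api": "servo_tool", "payload": {"deltas": [[[-0.3,0,0,0],[0,0,0,0],[0,0,0,0],[0,0,0,0],[0,0,0,0]]]}}

```text
time_s: 14.88
tool_pos: [519.0, -230.7, 285.8]
tool_rot: [-2.541, -1.847, 0.0]
wrist_force: [0.1, -0.4, -1.4]
finger_gap: 0.261
finger_force: 25.0
```

Run:
```python
from h import *
import cv2
delta([520.2,-232.2,285],72)
w=viewer.get_calibration("wrist");iw=viewer.read_camera("wrist")[:,:,::-1]
c=viewer.get_calibration("side");im=viewer.read_camera("side")[:,:,::-1]
cv2.imwrite("pics/w3raw.png",iw);cv2.imwrite("pics/s3raw.png",im)
a=np.radians(-18)
def B(x,y,z): return [537.3+x*np.cos(a)-y*np.sin(a),-237.8+x*np.sin(a)+y*np.cos(a),z]
for n,cc,f in(("w",w,1),("s",c,0)):
  for X in[(-60,-55,155),(-60,55,155),(60,55,155),(60,-55,155),(-45,-45,197),(19,-45,197),(-45,45,197),(-35,-37,155),(-35,37,155)]: print(n,X,proj(cc,B(*X),f).round(0))
p=proj(c,B(0,0,180)).astype(int)
o=np.zeros((600,800,3),np.uint8)
o[:480,:]=cv2.resize(iw,(640,480))[:, :400].repeat(2,1)[:, :800] if 0 else o[:480,:]
y0=max(0,p[1]-100);x0=p[0]-100;print("side crop",x0,y0)
cv2.imwrite("pics/s3.png",np.hstack([cv2.resize(iw,(480,360)),cv2.resize(im[y0:y0+200,x0:x0+177],(319,360),interpolation=cv2.INTER_CUBIC)]))
```

```text
tcp [ 519.  -230.7  285.8] head 72.05 q6 -0.24 delta cm [-0.1   0.16  0.08] turn 0.05 t 14.8833
w (-60, -55, 155) [273. 287.]
w (-60, 55, 155) [269. 165.]
w (60, 55, 155) [410. 166.]
w (60, -55, 155) [403. 286.]
w (-45, -45, 197) [285. 295.]
w (19, -45, 197) [365. 295.]
w (-45, 45, 197) [282. 182.]
w (-35, -37, 155) [300. 268.]
w (-35, 37, 155) [299. 186.]
s (-60, -55, 155) [442. 150.]
s (-60, 55, 155) [421. 180.]
s (60, 55, 155) [363. 161.]
s (60, -55, 155) [386. 134.]
s (-45, -45, 197) [436. 132.]
s (19, -45, 197) [405. 123.]
s (-45, 45, 197) [419. 156.]
s (-35, -37, 155) [427. 151.]
s (-35, 37, 155) [413. 171.]
side crop 304 44
```

View pics/s3.png

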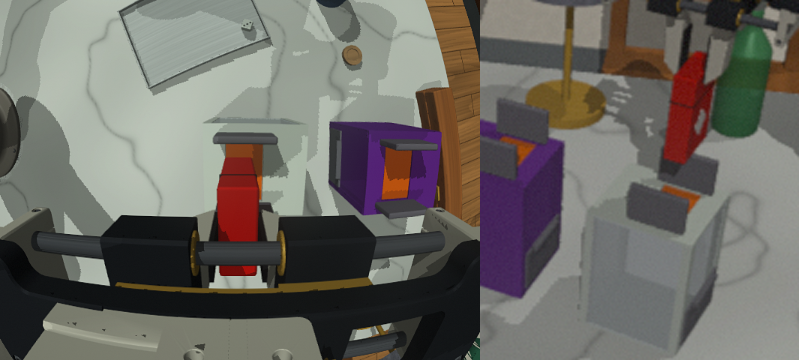

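The wrist view (×0.75) shows the bin's +y top edge from (203,124) to (308,125), against a prediction of (202,124) to (308,124). The cheek starts at (214,134), predicted (211,136). The case overlies the slot in line with it. I'll zoom in once to verify the 5 mm fit.

Run:
```python
import cv2
i=cv2.imread("pics/w3raw.png")
cv2.imwrite("pics/c4.png",cv2.resize(i[155:305,250:430],(720,600),interpolation=cv2.INTER_CUBIC))
```

```text
(no output)
```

View pics/c4.png

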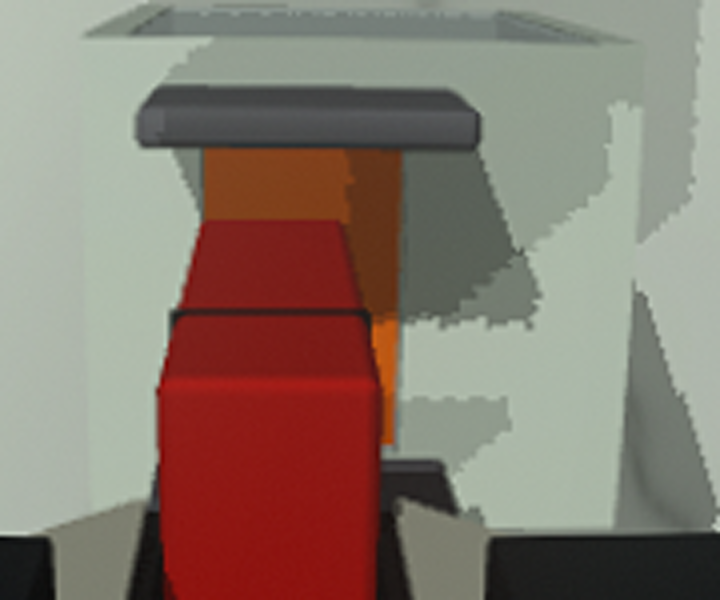

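Run:
```python
from h import *
w=viewer.get_calibration("wrist");a=np.radians(-18)
def b(x,y,z):
    P=at(w,((x+.5)/4-.5+250,(y+.5)/4-.5+155),z,True); d=P[:2]-[537.3,-237.8]
    return (np.array([[np.cos(a),np.sin(a)],[-np.sin(a),np.cos(a)]])@d).round(1)
for n,p in dict(flapL=(203,165,155),flapR=(401,165,155),flapR2=(396,443,155),topL=(85,38,155),topR=(638,42,155),cheekTopOutL=(157,87,197),cheekTopOutR=(458,92,197),chkInL=(140,108,197),chkInR=(478,112,197),caseBotL=(205,222,228),caseBotR=(341,222,228),caseTopL=(160,385,320),caseTopR=(378,382,320),farCheekInR=(440,462,197)).items(): print(n,b(*p))
delta([520.2,-232.2,285],72)
```

```text
flapL [-33.6  27.8]
flapR [ 8.6 27.9]
flapR2 [  8.9 -34.6]
topL [-58.4  55.3]
topR [59.4 55.5]
cheekTopOutL [-40.   48.7]
cheekTopOutR [15.2 47.9]
chkInL [-43.2  44.8]
chkInR [19.  44.3]
caseBotL [-30.   29.3]
caseBotR [-7.6 29.3]
caseTopL [-30.8  29.3]
caseTopR [-8.  29.7]
farCheekInR [ 13.8 -23.9]
tcp [ 519.1 -231.   286.1] head 72.04 q6 -0.24 delta cm [-0.09  0.14  0.11] turn 0.04 t 14.9833
```

The fit is confirmed: flap x −34..9, case x −30..−8, and the case end at y 29. I'll move 2 mm toward bin +x and push in.

Request:
{"api": "servo_tool", "payload": {"deltas": [[[0,0.2,0.5,0],[0,0,1,0],[0,0,1,0],[0,0,1,0],[0,0,1,0]]]}}

```text
time_s: 15.4
tool_pos: [520.6, -232.2, 239.2]
tool_rot: [-2.541, -1.845, 0.001]
wrist_force: [0.5, 0.3, -2.3]
finger_gap: 0.258
finger_force: 25.0
```

Request:
{"api": "servo_tool", "payload": {"deltas": [[[0,0,1,0],[0,0,1,0],[0,0,0.5,0],[0,0,0.3,0],[0,0,0,0]]]}}

```text
time_s: 15.82
tool_pos: [520.7, -232.4, 212.2]
tool_rot: [-2.541, -1.845, 0.001]
wrist_force: [-0.1, 0.3, -1.0]
finger_gap: 0.259
finger_force: 25.0
```

Request:
{"api": "servo_tool", "payload": {"deltas": [[[0,0,0.5,0],[0,0,0.5,0],[0,0,0.5,0],[0,0,0.5,0],[0,0,0.5,0]]]}}

```text
time_s: 16.23
tool_pos: [520.9, -232.4, 187.4]
tool_rot: [-2.542, -1.846, 0.0]
wrist_force: [0.6, 0.0, -1.2]
finger_gap: 0.255
finger_force: 25.0
```

Request:
{"api": "servo_tool", "payload": {"deltas": [[[0,0,0.5,0],[0,0,0.5,0],[0,0,0.5,0],[0,0,0.4,0],[0,0,0.1,0]]]}}

```text
time_s: 16.65
tool_pos: [520.5, -232.2, 166.9]
tool_rot: [-2.541, -1.845, 0.001]
wrist_force: [0.0, 0.2, -0.8]
finger_gap: 0.258
finger_force: 25.0
```

Request:
{"api": "servo_tool", "payload": {"deltas": [[[0,0,0,0],[0,0,0,0],[0,0,0,0],[0,0,0,0],[0,0,0,0]]]}}

```text
time_s: 17.07
tool_pos: [521.0, -232.5, 168.1]
tool_rot: [2.542, 1.846, 0.0]
wrist_force: [-0.6, 0.4, -1.2]
finger_gap: 0.257
finger_force: 25.0
```

Run:
```python
from rig import viewer
import cv2
im=viewer.read_camera("side")[:,:,::-1]
cv2.imwrite("pics/s5.png",cv2.resize(im[40:240,310:510],(600,600),interpolation=cv2.INTER_CUBIC))
```

```text
(no output)
```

View pics/s5.png

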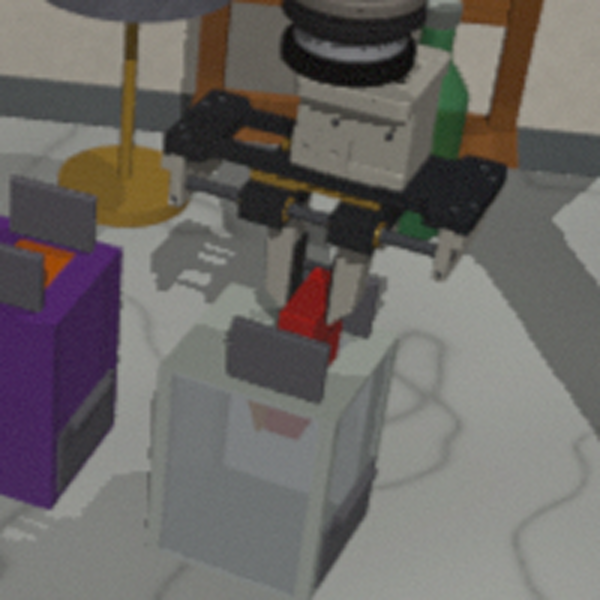

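The case is half inserted; its lower part shows through the clear wall at (285,418), with the flap open. Releasing.

Request:
{"api": "servo_tool", "payload": {"deltas": [[[0,0,0,0],[0,0,0,0],[0,0,0,0],[0,0,0,0],[0,0,0,0]]], "fingers": -1}}

```text
time_s: 17.53
tool_pos: [521.1, -232.5, 168.1]
tool_rot: [2.542, 1.846, 0.0]
wrist_force: [-0.4, -0.4, 0.7]
finger_gap: 0.573
finger_force: 0.0
```

Request:
{"api": "servo_tool", "payload": {"deltas": [[[0,0,0,0],[0,0,0,0],[0,0,0,0],[0,0,0,0],[0,0,0,0]]]}}

```text
time_s: 17.95
tool_pos: [521.0, -232.4, 167.9]
tool_rot: [2.542, 1.846, -0.0]
wrist_force: [-1.0, -0.3, 0.4]
finger_gap: 0.937
finger_force: 0.0
```

Request:
{"api": "servo_tool", "payload": {"deltas": [[[0,0,-1,0],[0,0,-2,0],[0,0,-2.5,0],[0,0,-2.5,0],[0,0,-2,0]]]}}

```text
time_s: 18.37
tool_pos: [521.2, -232.6, 270.8]
tool_rot: [2.54, 1.845, 0.001]
wrist_force: [1.2, 0.2, -0.4]
finger_gap: 0.997
finger_force: 0.0
```

Request:
{"api": "servo_tool", "payload": {"deltas": [[[0,0,-1,0],[0,0,0,0],[0,0,0,0],[0,0,0,0],[0,0,0,0]]]}}

```text
time_s: 18.78
tool_pos: [520.4, -232.1, 276.3]
tool_rot: [-2.54, -1.844, 0.002]
wrist_force: [0.4, -0.2, -0.2]
finger_gap: 1.0
finger_force: 0.0
```

Run:
```python
from rig import viewer,state
import cv2,numpy as np
im=viewer.read_camera("side")[:,:,::-1]; iw=viewer.read_camera("wrist")[:,:,::-1]
cv2.imwrite("pics/s6.png",np.hstack([cv2.resize(im[80:260,310:490],(400,400),interpolation=cv2.INTER_CUBIC),cv2.resize(iw[130:330,240:440],(400,400),interpolation=cv2.INTER_CUBIC)]))
s=state();print(s["time_s"],s["tool_pos"],s["wrist_force"])
```

```text
18.8833 [ 520.59258854 -232.2409166   276.71376629] [0.02082777 0.03699274 0.23003616]
```

View pics/s6.png

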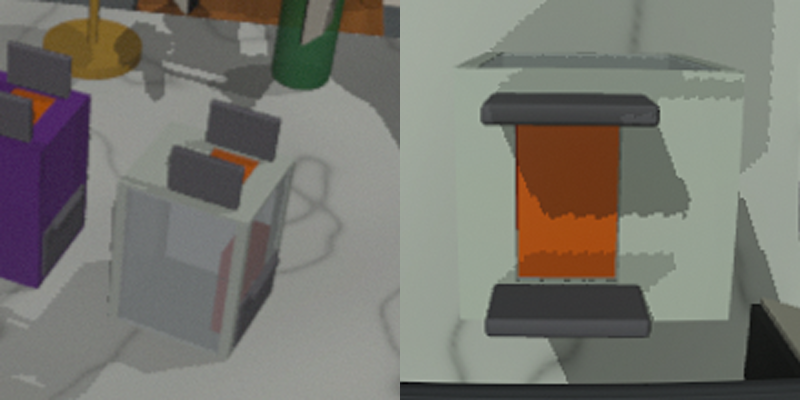

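The case stands inside the bin (red behind the clear wall at (225,285)) and the orange flap is shut at (568,200). The gripper is clear, so I'm handing in.

```bash
python3 -c "
from rig import job
print(job.sign_off())"
```

```text
the job is handed in; nothing more can be done
None
```

The red case is inside the clear game bin with the flap shut and the gripper clear, and the job was handed in at about 19 s. No verdict came back, and I took no closing picture of the other objects, though no contact showed along the way.

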